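# Lock the wick-store panel of the diya stand

## Robot

A 6-joint arm with a two-finger parallel gripper is mounted at the origin on the work surface. World frame = base frame: x ahead of the robot, y to its left, z up, the work surface at z = 0. Lengths are in mm, angles in degrees, forces in N, time in s.
With the tool pointing down it reaches from about 275 to 725 mm from the base axis. Payload 5.6 kg.
Tool frame: the origin (TCP) lies on the centre line of the jaws, within the pads' length; the fingertips stand 25 mm ahead of it and the grasp point (between the pads) lies 6 mm ahead of it (manip.tcp_to_tips is the distance from the TCP to the fingertips, in mm); z points along the fingers, y is the direction in which the jaws open and shut (so a half turn about z gives the same grasp; the last joint's range is limited). The gripper opens to 85 mm and grips with 20 to 120 N. Pads are 22 mm wide; open, the fingers measure 114 mm over their backs; the gripper's body (76 mm by 85 mm) begins 54 mm behind the grasp point. The pads swing forward as they close: fully open they stand 13 mm farther back than shut.
Start: joints at [-46.948, 14.616, 6.199, 0, -81.583, -16.306], TCP at [247.534, -491.141, 256.283] pointing down, gripper open.
Joint ranges: [-168.99, 168.99], [-69.2, 112.95], [-62.41, 85.93], [-164.36, 98.24], [-168.68, -3.75], [-174.98, 174.98]. Speed limits (degrees/s): [147.25, 147.25, 180, 180, 180, 180].

## Interface

Orientations are given as a 3x3 rotation matrix whose columns are the frame's x, y, z axes.
In Python, from cell import manip, eyes gives the robot as it stands.
- The arm moves only by the tool send_rows, never from a script. Its argument "motion" is a list of rows, each a list of 7 numbers: the opening, from 0 (shut) to 1 (fully open), then the shift along the world's x, y, z in m, then the turn, a rotation vector about the world's x, y, z in rad. A call has 1 to 12 rows; each row shifts and turns the commanded pose from where the row before left it; what a row does not reach is not made up. A row lasts 1/8 s, in which the tool goes at most 62.5 mm and 10.7 degrees, less where a joint would pass 70% of its speed; a pose out of reach is approached as far as the arm can. A call with a gripper value outside its range is refused whole. The fingers move at their own pace and stop on an object; "grip_force" is the grip in N (left out, the last holds). Time passes only in rows, so rows that do not move let the fingers close. It gives the time, the measured TCP pose, the force and the opening at its end, in the units of the state.
- manip.observe(): the state, without advancing time (a new reading comes with each control period).
- eyes.grab_frame(name): name is "scene" or "top" or "wrist"; returns the picture (384x512x3 uint8, blue, green, red); there is no depth.
- eyes.camera_params(name): a dict with "fx", "fy", "cx", "cy" (pixels), "R" (3x3) and "t" (3): a world point X has camera coordinates R X + t. Camera axes: x right, y down, z forward; pixel columns grow to the right and rows downward; lengths in mm; the calibration is good to about 2 mm. A picture is of the moment at which its call begins: read the wrist's pose just before it. camera_params takes no time and is no camera call; for the wrist camera it gives the pose at the moment of the call.
- manip.job_done(): hands the job in, once; it reports no verdict.
The state is a dict: "t": time; "joint_positions": joint angles; "joint_vel": joint speeds; "joint_torque": joint torques, N m; "eef_pos": TCP position; "tool_rot": TCP orientation; "force": force on the tool from outside, world axes, zero at the start; "torque": the same for the moment, N m; "grip_width": opening from 0.0 (shut) to 1.0 (fully open).
Only numpy, scipy, OpenCV 4.12 (cv2) and the standard library are available. Lean on these libraries where they do the work, as an engineer would, in place of code of your own. Each camera call takes 0.05 s, during which the arm holds its last target. There are 200 camera calls.

## Task

The red hinged panel of the diya stand's wick store is standing slightly open on its springy seal. Put a fingertip in the slot of the round brass fastener, press the panel shut, and keep it pressed while you turn the fastener clockwise (seen from above) a quarter turn to its stop, so that the panel is locked and stays shut when you let go. Only touch and push: do not pull the panel further open, and do not pick up or move the two diyas, the spice box or the conch.

Things in the scene. Friction and masses are not known exactly. Their poses are not given: they have to be found in the camera images.
- stand: Diya stand, fixed: steel box 300 (x) x 240 (y) x 70 mm high, origin at the centre of its underside. Red panel in its top, 206 x 212 mm, flush when shut: hinge parallel to y at x +80, z 70 mm; free edge at x -130 mm. Fastener axis at x -50, y 0, upright when shut. Deck behind the hinge carries a lamp dish, post and snuffer arm up to 157 mm above the table.
- slot_floor (a point): On the fastener's axis, at the slot floor. Brass disc 120 mm across, 21 mm tall, on the panel; one straight slot across its middle, open upwards, 50 mm wide, 112 long (ends closed by the rim), 16 deep. Floor 75 mm above the table with the panel shut, about 9 mm higher at the start. Own z: the axis, up; the slot runs along own y, turning with the disc.
- dial (a joint): Fastener turn, rad: 0 = slot parallel to the hinge, unlocked; grows clockwise seen from above; 1.571 = stop, locked (slot towards the green dot at the free edge). Starts 0 to 0.45. Friction 0.05 N m, stays where left. From about 1.25 a hidden cam tongue goes under a keeper, only if the panel is within 1 mm of flush or lower at the fastener; else it jams or rides over.
- panel (a joint): Panel angle, rad: 0 = flush, positive = free edge raised; rests at about 0.07 unlocked. A spring seal lifts it: about 4 N at the fastener's axis brings it to 0, and the seal yields on to -0.03 (4 mm below flush at the fastener), where it is solid. Locked and released it rests at about 0.01.
- diya_blue_mid (a point): Blue glazed diya (shallow round lamp bowl, 72 mm across, 24 mm high, with a short spout), loose bystander; point at its middle, 12 mm up.
- diya_red_mid (a point): Terracotta-coloured diya of the same shape and size, loose bystander; point at its middle, 12 mm up.
- spice_mid (a point): Round orange plastic spice box with white twist cap, 60 mm diameter, 58 mm high, loose bystander; point at its middle, 29 mm up.
- conch_mid (a point): White ceramic conch figurine on a small wooden foot, 85 x 50 x 58 mm, loose bystander; point at its middle, 28 mm up.

How it is judged:
By the outcome, as a careful person would: the job done as asked, in the order asked, and still so for the second after the job is handed in, with the robot touching nothing.
It also fails if it takes over 43 s, if anything falls off the work surface, if the arm or the gripper's body presses on something with over 40 N, if the wrist force passes 120 N, or if a joint passes its speed limit or range.

## Working session

There is one attempt and no reset: what is moved stays moved. The work goes in short steps, Python scripts to look and compute and a tool call to move; the robot and the scene stay as the last step left them, time stands still between calls to the robot, and variables do not carry over. Pictures are saved under pics/ and viewed, about 8 in all and at most 12, crops included, and the job is handed in when it is done.

Besides the shell and the picture viewer there is one more tool, called after ">>>" by a JSON object that holds its "method" and its "body". send_rows: Moves the arm, as the interface text tells. Its arguments: {"type":"object","properties":{"motion":{"type":"array","items":{"type":"array","items":{"type":"number"}}},"grip_force":{"type":"number"}},"required":["motion"]}

```bash
mkdir -p pics; python3 - <<'E'
from cell import manip, eyes
import cv2
s=manip.observe(); print(s)
for n in ("scene","top"):
    im=eyes.grab_frame(n); cv2.imwrite(f"pics/{n}0.png",im); p=eyes.camera_params(n); print(n,p)
a=cv2.imread("pics/scene0.png");b=cv2.imread("pics/top0.png")
E
```

```text
{'t': 0.0, 'joint_positions': array([-4.69491001e+01,  1.46524762e+01,  6.13020882e+00, -2.85187649e-02,
       -8.15850932e+01, -1.63055905e+01]), 'joint_vel': array([ 0.06824025,  0.13887392, -0.06449382, -0.00887309,  0.07845671,
        0.01268216]), 'joint_torque': array([ 7.83580144e-04, -3.86628628e+01,  2.37945539e+01,  5.36525443e+00,
       -6.11159572e-03,  9.87839280e-05]), 'eef_pos': array([ 247.3533471 , -490.7169497 ,  255.39430786]), 'tool_rot': array([[-8.93048749e-01, -4.49958984e-01, -9.19317793e-04],
       [-4.49959920e-01,  8.93047122e-01,  1.70538446e-03],
       [ 5.36410510e-05,  1.93664762e-03, -9.99998123e-01]]), 'force': array([ 1.04832081, -0.23087806, -0.36053344]), 'torque': array([-0.0474899 ,  0.00069469, -0.00600345]), 'grip_width': 0.9996547596797899}
scene {'fx': 480.72692998360037, 'fy': 480.72692998360037, 'cx': 255.06841139888996, 'cy': 189.2122147717804, 'R': array([[ 0.14855003,  0.98888068, -0.00692032],
       [ 0.83162616, -0.12870769, -0.54021502],
       [-0.53509889,  0.07449383, -0.84149857]]), 't': array([-119.22074485, -442.64179876, 1396.84396165])}
top {'fx': 465.7487900051865, 'fy': 465.7487900051865, 'cx': 251.71111618076355, 'cy': 192.33121221178874, 'R': array([[ 0.0191926 , -0.99914141,  0.03671644],
       [-0.99618405, -0.02223721, -0.08439697],
       [ 0.08514098, -0.03495653, -0.99575552]]), 't': array([   4.03339698,  593.04392354, 1008.44285976])}
```

View pics/top0.png

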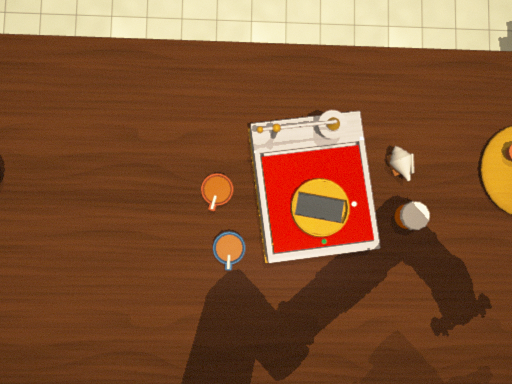

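View pics/scene0.png

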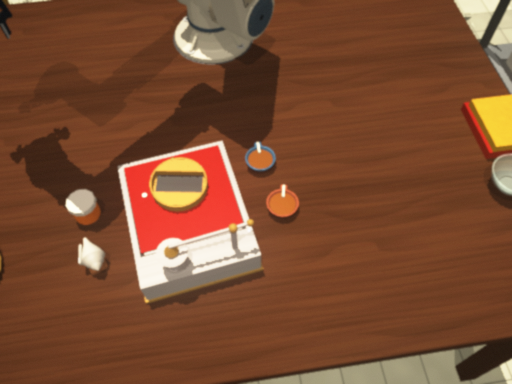

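```bash
cat > h.py <<'E'
import numpy as np, cv2
from cell import manip, eyes
def ray(p,uv,z):
    R,t=p["R"],p["t"]; c=-R.T@t
    d=R.T@np.array([(uv[0]-p["cx"])/p["fx"],(uv[1]-p["cy"])/p["fy"],1.])
    return c+d*(z-c[2])/d[2]
def big(m): return max(cv2.findContours(m,cv2.RETR_EXTERNAL,cv2.CHAIN_APPROX_NONE)[0],key=cv2.contourArea)
def analyse(im,p,ztop=98.,zpan=76.):
    hsv=cv2.cvtColor(im,cv2.COLOR_BGR2HSV)
    ym=cv2.inRange(hsv,(18,110,90),(34,255,255))
    red=cv2.inRange(hsv,(0,200,120),(6,255,255))|cv2.inRange(hsv,(174,200,120),(180,255,255))
    rc=big(red); x,y,w,h=cv2.boundingRect(rc); k=np.zeros_like(ym); cv2.drawContours(k,[cv2.convexHull(rc)],-1,255,-1)
    yc=big(ym&k); e=cv2.fitEllipse(cv2.convexHull(yc)); print("disc ellipse",e)
    print(" disc pts world",ray(p,e[0],ztop-8).round(1))
    hull=np.zeros_like(ym); cv2.drawContours(hull,[cv2.convexHull(yc)],-1,255,-1)
    hole=cv2.morphologyEx(hull&~ym,cv2.MORPH_OPEN,np.ones((3,3),np.uint8)); hc=big(hole)
    for name,c,z in(("slot",hc,ztop),("panel",cv2.convexHull(rc),zpan)):
        P=np.array([ray(p,q[0],z)[:2] for q in c],np.float32)
        r=cv2.minAreaRect(P); b=cv2.boxPoints(r); L=[(np.hypot(*(b[(i+1)%4]-b[i])),np.degrees(np.arctan2(*(b[(i+1)%4]-b[i])[::-1]))%180) for i in(0,1)]
        print(name,"centre",np.round(r[0],1),"sides (len,deg)",np.round(L,1).tolist())
    return e
E
python3 - <<'E'
from h import *
print(manip.tcp_to_tips)
o=[]
for n in("top","scene"):
    im=cv2.imread(f"pics/{n}0.png"); e=analyse(im,eyes.camera_params(n)); x,y=map(int,e[0])
    o.append(cv2.resize(im[y-70:y+70,x-65:x+65],(390,420),interpolation=cv2.INTER_CUBIC))
cv2.imwrite("pics/c1.png",np.hstack(o))
E
```

```text
25.0
disc ellipse ((319.7882385253906, 207.41014099121094), (56.698631286621094, 57.52981948852539), 126.04368591308594)
 disc pts world [ 558.9 -123.9   90. ]
slot centre [ 559.2 -121.3] sides (len,deg) [[46.70000076293945, 170.39999389648438], [96.0999984741211, 80.4000015258789]]
panel centre [ 579.6 -120. ] sides (len,deg) [[211.5, 98.5999984741211], [203.6999969482422, 8.600000381469727]]
disc ellipse ((178.2909393310547, 184.96902465820312), (42.74215316772461, 55.68062973022461), 78.83122253417969)
 disc pts world [ 560.4 -126.4   90. ]
slot centre [ 562.2 -123.9] sides (len,deg) [[37.5, 171.1999969482422], [95.4000015258789, 81.19999694824219]]
panel centre [ 574.2 -123.2] sides (len,deg) [[206.89999389648438, 98.69999694824219], [201.3000030517578, 8.699999809265137]]
```

View pics/c1.png

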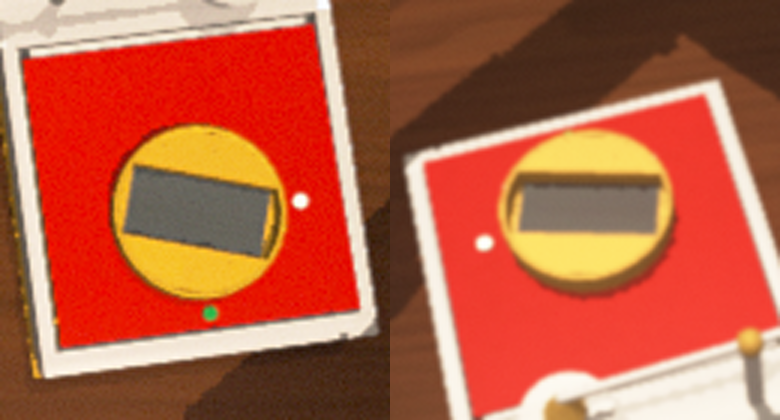

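The slot is at about (559, -124) and points at 80.5°. The hinge points at 98.6°, so the dial is about 18° (0.31 rad), and the stop has the slot at about 8.6°. I'll move above it with the jaws part open and turn counter-clockwise towards a wrist pose that leaves room for the clockwise turn.

>>> {"method": "send_rows", "body": {"motion": [[0.7,0.0312,0.0367,0,0,0,0.17],[0.7,0.0312,0.0367,0,0,0,0.17],[0.7,0.0312,0.0367,0,0,0,0.17],[0.7,0.0312,0.0367,0,0,0,0.17],[0.7,0.0312,0.0367,0,0,0,0.17],[0.7,0.0312,0.0367,0,0,0,0.17],[0.7,0.0312,0.0367,0,0,0,0.17],[0.7,0.0312,0.0367,0,0,0,0.17],[0.7,0.0312,0.0367,0,0,0,0.17],[0.7,0.0312,0.0367,0,0,0,0.17],[0.7,0,0,0,0,0,0.17],[0.7,0,0,0,0,0,0.17]]}}

```text
t: 1.6
eef_pos: [559.7, -123.3, 255.4]
tool_rot: [[0.809, -0.588, -0.002], [-0.588, -0.809, 0.0], [-0.001, 0.001, -1.0]]
force: [-0.3, -1.7, -0.4]
grip_width: 0.701
```

```bash
cat >> h.py <<'E'
def st():
    s=manip.observe(); R=s["tool_rot"]
    print("t",round(s["t"],2),"pos",s["eef_pos"].round(1),"yawY",round(np.degrees(np.arctan2(R[1,1],R[0,1])),1),"j",s["joint_positions"].round(1),"F",s["force"].round(1),"T",s["torque"].round(2),"g",round(s["grip_width"],3),"zaxis",R[:,2].round(3)); return s
E
python3 - <<'E'
from h import *
st(); p=eyes.camera_params("wrist"); im=eyes.grab_frame("wrist"); cv2.imwrite("pics/w1.png",im)
analyse(im,p)
E
```

```text
t 1.6 pos [ 559.7 -123.3  255.4] yawY -126.0 j [  3.2  17.3   9.8  -0.  -82.5  50.8] F [-0.3 -1.7 -0.4] T [0.02 0.04 0.01] g 0.701 zaxis [-0.002  0.    -1.   ]Traceback (most recent call last):
  File "<stdin>", line 3, in <module>
  File "h.py", line 12, in analyse
    rc=big(red); x,y,w,h=cv2.boundingRect(rc); k=np.zeros_like(ym); cv2.drawContours(k,[cv2.convexHull(rc)],-1,255,-1)
  File "h.py", line 7, in big
    def big(m): return max(cv2.findContours(m,cv2.RETR_EXTERNAL,cv2.CHAIN_APPROX_NONE)[0],key=cv2.contourArea)
                       ~~~^^^^^^^^^^^^^^^^^^^^^^^^^^^^^^^^^^^^^^^^^^^^^^^^^^^^^^^^^^^^^^^^^^^^^^^^^^^^^^^^^^^^
ValueError: max() iterable argument is empty
```

View pics/w1.png

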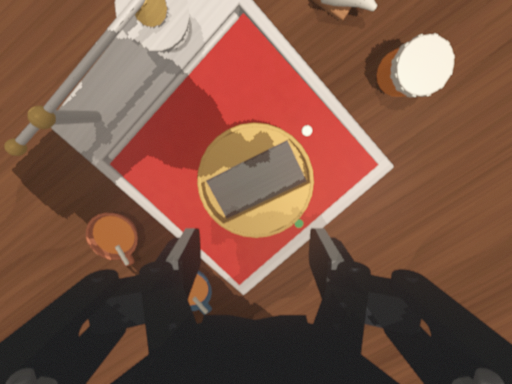

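```bash
sed -i 's/(18,110,90),(34,255,255)/(13,90,60),(34,255,255)/; s/(0,200,120)/(0,170,70)/; s/(174,200,120)/(172,170,70)/' h.py
python3 - <<'E'
from h import *
im=cv2.imread("pics/w1.png"); p=eyes.camera_params("wrist")
im2=im.copy(); im2[250:]=0
analyse(im2,p)
hsv=cv2.cvtColor(im,cv2.COLOR_BGR2HSV)
g=cv2.inRange(hsv,(0,0,30),(180,70,130)); k=np.zeros_like(g); cv2.circle(k,(256,180),54,255,-1)
c=big(cv2.morphologyEx(g&k,cv2.MORPH_OPEN,np.ones((3,3),np.uint8)))
P=np.array([ray(p,q[0],83)[:2] for q in c],np.float32); print("floor",cv2.minAreaRect(P))
E
```

```text
disc ellipse ((255.9875946044922, 180.53265380859375), (113.4251708984375, 119.15850830078125), 127.35455322265625)
 disc pts world [ 558.6 -125.1   90. ]
slot centre [ 560.6 -125.9] sides (len,deg) [[46.599998474121094, 171.0], [92.69999694824219, 81.0]]
panel centre [ 578.8 -120.4] sides (len,deg) [[212.0, 99.0], [204.6999969482422, 9.0]]
floor ((559.6375732421875, -114.07328796386719), (76.06109619140625, 47.490089416503906), 80.15780639648438)
```

>>> {"method": "send_rows", "body": {"motion": [[0.6,-0.0005,-0.001,-0.02,0,0,0.155],[0.6,0,0,-0.035,0,0,0.155],[0.6,0,0,-0.035,0,0,0.155],[0.6,0,0,-0.03,0,0,0],[0.6,0,0,0,0,0,0],[0.6,0,0,0,0,0,0]]}}

```text
t: 2.4
eef_pos: [559.8, -125.4, 137.6]
tool_rot: [[0.985, -0.17, 0.002], [-0.17, -0.985, -0.001], [0.002, 0.0, -1.0]]
force: [0.4, -0.7, 1.0]
grip_width: 0.603
```

```bash
python3 - <<'E'
from h import *
s=st(); p=eyes.camera_params("wrist"); im=eyes.grab_frame("wrist"); cv2.imwrite("pics/w2.png",im)
for d in(0,15,25):
  X=s["eef_pos"]+s["tool_rot"]@[0,0,d]; c=p["R"]@X+p["t"]; print(d,p["fx"]*c[0]/c[2]+p["cx"],p["fy"]*c[1]/c[2]+p["cy"])
E
```

```text
t 2.4 pos [ 559.8 -125.4  137.6] yawY -99.8 j [  3.   20.8  -2.9   0.  -66.3  77.2] F [ 0.4 -0.7  1. ] T [-0.03 -0.07  0.02] g 0.603 zaxis [ 0.002 -0.001 -1.   ]
0 254.76131379434509 261.29479087185973
15 254.72304872246772 246.828645488202
25 254.7014592074576 238.66670961359256
```

View pics/w2.png

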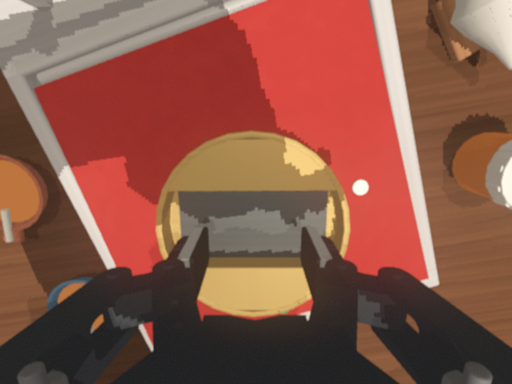

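The slot is in line with the jaws and centred under them: rim columns about 170–340, rows about 191–262, and the projected tool axis passes within 2 mm of the centre. Now down into the slot.

>>> {"method": "send_rows", "body": {"motion": [[0.6,-0.0005,0.0005,-0.012,0,0,0],[0.6,0,0,-0.01,0,0,0],[0.6,0,0,-0.006,0,0,0],[0.6,0,0,0,0,0,0],[0.6,0,0,0,0,0,0]]}}

```text
t: 3.08
eef_pos: [558.8, -124.7, 108.5]
tool_rot: [[0.986, -0.169, 0.0], [-0.169, -0.986, -0.0], [0.0, 0.0, -1.0]]
force: [0.2, -0.0, -0.3]
grip_width: 0.597
```

>>> {"method": "send_rows", "body": {"motion": [[0.6,0,0,-0.003,0,0,0],[0.6,0,0,-0.003,0,0,0],[0.6,0,0,0,0,0,0],[0.6,0,0,0,0,0,0]]}}

```text
t: 3.58
eef_pos: [558.7, -124.7, 102.5]
tool_rot: [[0.986, -0.169, 0.0], [-0.169, -0.986, -0.0], [0.0, 0.0, -1.0]]
force: [1.0, -0.0, 2.5]
grip_width: 0.599
```

>>> {"method": "send_rows", "body": {"motion": [[0.6,0,0,-0.002,0,0,0],[0.6,0,0,-0.002,0,0,0],[0.6,0,0,0,0,0,0],[0.6,0,0,0,0,0,0]]}}

```text
t: 4.08
eef_pos: [558.5, -124.7, 98.4]
tool_rot: [[0.986, -0.169, -0.0], [-0.169, -0.986, -0.0], [-0.0, 0.0, -1.0]]
force: [-0.7, -0.6, 3.1]
grip_width: 0.598
```

>>> {"method": "send_rows", "body": {"motion": [[0.6,0,0,-0.0015,0,0,0],[0.6,0,0,0,0,0,0],[0.6,0,0,0,0,0,0]]}}

```text
t: 4.45
eef_pos: [558.5, -124.7, 96.8]
tool_rot: [[0.986, -0.169, -0.0], [-0.169, -0.986, -0.0], [-0.0, 0.0, -1.0]]
force: [-1.5, -1.1, 2.8]
grip_width: 0.599
```

>>> {"method": "send_rows", "body": {"motion": [[0.6,0,0,-0.0015,0,0,0],[0.6,0,0,0,0,0,0],[0.6,0,0,0,0,0,0]]}}

```text
t: 4.82
eef_pos: [558.5, -124.7, 95.5]
tool_rot: [[0.986, -0.169, 0.0], [-0.169, -0.986, -0.0], [0.0, 0.0, -1.0]]
force: [-1.4, -1.6, 5.1]
grip_width: 0.604
```

>>> {"method": "send_rows", "body": {"motion": [[0.6,0,0,-0.0015,0,0,0],[0.6,0,0,0,0,0,0],[0.6,0,0,0,0,0,0]]}}

```text
t: 5.2
eef_pos: [558.6, -124.7, 94.2]
tool_rot: [[0.986, -0.169, 0.0], [-0.169, -0.986, -0.0], [0.0, 0.0, -1.0]]
force: [-2.0, -2.0, 6.4]
grip_width: 0.598
```

```bash
python3 - <<'E'
from h import *
F=[]
for i in range(4):
    s=st(); F.append(s["force"]); im=eyes.grab_frame("scene")
cv2.imwrite("pics/s2.png",cv2.resize(im[120:320,90:290],(600,600),interpolation=cv2.INTER_CUBIC)); print(np.mean(F,0))
E
```

```text
t 5.2 pos [ 558.6 -124.7   94.2] yawY -99.7 j [  3.1  22.8  -6.6   0.  -60.6  77.2] F [-2.  -2.   6.4] T [-0.29  0.81  0.04] g 0.598 zaxis [ 0. -0. -1.]
t 5.25 pos [ 558.6 -124.8   94.2] yawY -99.7 j [  3.1  22.8  -6.6   0.  -60.6  77.2] F [-2.5 -1.4  6.6] T [-0.28  0.79  0.03] g 0.602 zaxis [ 0. -0. -1.]
t 5.3 pos [ 558.6 -124.7   94.2] yawY -99.7 j [  3.1  22.8  -6.6   0.  -60.5  77.2] F [-1.9 -1.2  7.7] T [-0.25  0.74  0.04] g 0.598 zaxis [ 0. -0. -1.]
t 5.35 pos [ 558.6 -124.8   94.2] yawY -99.7 j [  3.1  22.8  -6.6   0.  -60.5  77.2] F [-2.3 -1.7  6.1] T [-0.27  0.81  0.08] g 0.598 zaxis [ 0. -0. -1.]
[-2.18842363 -1.5993896   6.68957173]
```

View pics/s2.png

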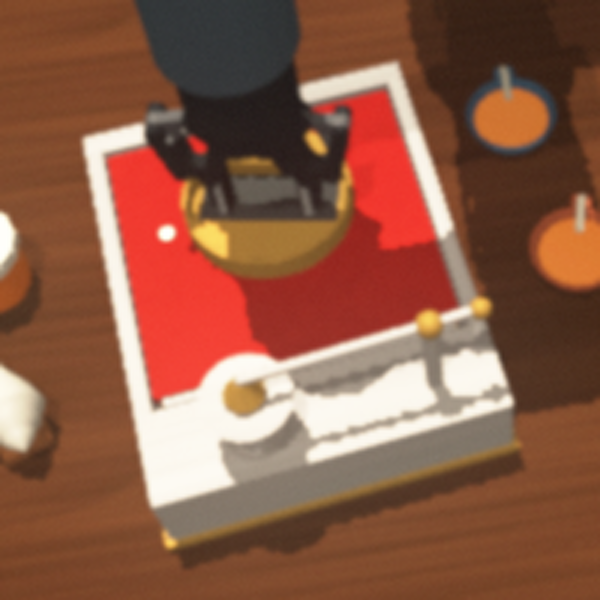

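Both fingertips are in the slot and the panel is pressed down with about 6.7 N, more than the 4 N it needs to be flush. Next I turn clockwise while holding it down.

>>> {"method": "send_rows", "body": {"motion": [[0.6,0,0,0,0,0,-0.1],[0.6,0,0,0,0,0,-0.1],[0.6,0,0,0,0,0,-0.1],[0.6,0,0,0,0,0,-0.1],[0.6,0,0,0,0,0,-0.1],[0.6,0,0,0,0,0,-0.1],[0.6,0,0,0,0,0,-0.1],[0.6,0,0,0,0,0,-0.1],[0.6,0,0,0,0,0,-0.1],[0.6,0,0,0,0,0,-0.1]]}}

```text
t: 6.65
eef_pos: [557.9, -124.5, 94.0]
tool_rot: [[0.387, -0.922, -0.001], [-0.922, -0.387, 0.0], [-0.001, 0.001, -1.0]]
force: [-4.6, -0.1, 8.1]
grip_width: 0.602
```

```bash
python3 - <<'E'
from h import *
st(); im=eyes.grab_frame("scene");st()
E
```

```text
t 6.65 pos [ 557.9 -124.5   94. ] yawY -157.2 j [  3.1  22.8  -6.7  -0.  -60.6  19.7] F [-4.6 -0.1  8.1] T [0.16 1.51 0.  ] g 0.602 zaxis [-0.001  0.    -1.   ]
t 6.7 pos [ 557.9 -124.5   94. ] yawY -157.5 j [  3.1  22.8  -6.7  -0.  -60.6  19.5] F [-4.2 -0.7  7.2] T [-0.3   1.32 -0.08] g 0.604 zaxis [-0.001  0.    -1.   ]
```

>>> {"method": "send_rows", "body": {"motion": [[0.6,0,0,0,0,0,-0.1],[0.6,0,0,0,0,0,-0.1],[0.6,0,0,0,0,0,-0.1],[0.6,0,0,0,0,0,-0.1],[0.6,0,0,0,0,0,-0.05],[0.6,0,0,0,0,0,-0.05],[0.6,0,0,0,0,0,0]]}}

```text
t: 7.58
eef_pos: [559.7, -123.4, 94.5]
tool_rot: [[-0.099, -0.995, 0.003], [-0.995, 0.099, 0.002], [-0.002, -0.003, -1.0]]
force: [-0.2, 4.9, 7.4]
grip_width: 0.601
```

```bash
python3 - <<'E'
from h import *
st(); im=eyes.grab_frame("wrist");cv2.imwrite("pics/w3.png",im);st()
E
```

```text
t 7.58 pos [ 559.7 -123.4   94.5] yawY 174.3 j [  3.1  22.8  -6.5  -0.1 -60.5  -8.8] F [-0.2  4.9  7.4] T [1.42 0.2  0.13] g 0.601 zaxis [ 0.003  0.002 -1.   ]
t 7.62 pos [ 559.7 -123.4   94.6] yawY 174.4 j [  3.1  22.8  -6.5  -0.1 -60.5  -8.7] F [-1.8  4.1  6. ] T [1.36 0.25 0.09] g 0.605 zaxis [ 0.003  0.002 -1.   ]
```

View pics/w3.png

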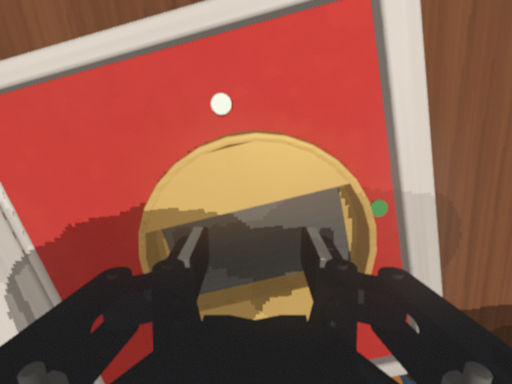

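The slot's long edge tilts 13.7° in the image and the panel side edge 14°, so the slot is near the stop. I'll turn a little further until the torque shows the stop.

>>> {"method": "send_rows", "body": {"motion": [[0.6,0,0,-0.0005,0,0,-0.04],[0.6,0,0,0,0,0,-0.04],[0.6,0,0,0,0,0,0]]}}

```text
t: 8.0
eef_pos: [560.0, -123.3, 94.2]
tool_rot: [[-0.178, -0.984, 0.004], [-0.984, 0.178, 0.002], [-0.002, -0.004, -1.0]]
force: [-0.6, 4.0, 8.1]
grip_width: 0.6
```

```bash
python3 - <<'E'
from h import *
st(); im=eyes.grab_frame("wrist");cv2.imwrite("pics/w4.png",im);st();
E
```

```text
t 8.0 pos [ 560.  -123.3   94.2] yawY 169.8 j [  3.2  22.8  -6.6  -0.1 -60.4 -13.3] F [-0.6  4.   8.1] T [ 1.56 -0.03  0.18] g 0.6 zaxis [ 0.004  0.002 -1.   ]
t 8.05 pos [ 560.1 -123.3   94.2] yawY 169.8 j [  3.2  22.8  -6.6  -0.1 -60.4 -13.3] F [-0.3  4.6  6.8] T [ 1.56 -0.02  0.1 ] g 0.596 zaxis [ 0.004  0.002 -1.   ]
```

>>> {"method": "send_rows", "body": {"motion": [[0.6,0,0,0,0,0,-0.04],[0.6,0,0,0,0,0,-0.04],[0.6,0,0,0,0,0,0]]}}

```text
t: 8.43
eef_pos: [560.4, -123.3, 94.4]
tool_rot: [[-0.256, -0.967, 0.005], [-0.967, 0.256, 0.002], [-0.003, -0.004, -1.0]]
force: [-0.3, 4.2, 7.0]
grip_width: 0.601
```

```bash
python3 - <<'E'
from h import *
st(); p=eyes.camera_params("wrist"); im=eyes.grab_frame("wrist");cv2.imwrite("pics/w5.png",im);st();
E
```

```text
t 8.43 pos [ 560.4 -123.3   94.4] yawY 165.2 j [  3.2  22.8  -6.5  -0.1 -60.4 -17.9] F [-0.3  4.2  7. ] T [ 1.48 -0.21  0.13] g 0.601 zaxis [ 0.005  0.002 -1.   ]
t 8.47 pos [ 560.4 -123.4   94.3] yawY 165.2 j [  3.1  22.8  -6.5  -0.1 -60.4 -17.9] F [0.1 4.6 7.7] T [ 1.44 -0.26  0.16] g 0.595 zaxis [ 0.005  0.002 -1.   ]
```

View pics/w5.png

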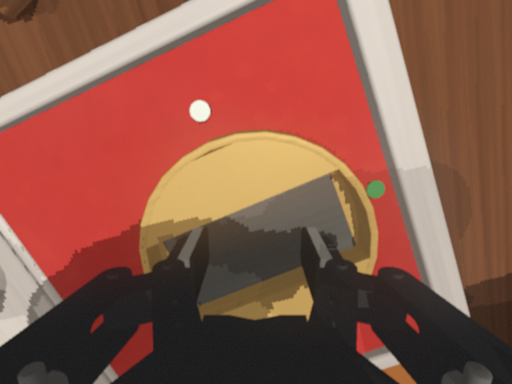

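```bash
python3 - <<'E'
from h import *
p=eyes.camera_params("wrist"); im=cv2.imread("pics/w5.png"); hsv=cv2.cvtColor(im,cv2.COLOR_BGR2HSV)
def edge(mask,box,z):  # last mask pixel going down columns
    u0,u1,v0,v1=box; P=[]
    for u in range(u0,u1):
        v=np.flatnonzero(mask[v0:v1,u])
        if len(v): P.append(ray(p,(u,v0+v[0]),z)[:2])
    d=cv2.fitLine(np.array(P,np.float32),cv2.DIST_HUBER,0,.01,.01).ravel(); return round(np.degrees(np.arctan2(d[1],d[0]))%180,2),d[2:].round(1),len(P)
dark=cv2.inRange(hsv,(0,0,0),(180,100,140)); dark=cv2.morphologyEx(dark,cv2.MORPH_OPEN,np.ones((3,3),np.uint8))
print("slot far edge",edge(dark,(225,325,160,240),90))
red=cv2.inRange(hsv,(0,170,70),(6,255,255))|cv2.inRange(hsv,(172,170,70),(180,255,255))
print("panel side",edge(red,(10,250,0,200),70))
w=cv2.inRange(hsv,(50,80,40),(80,255,255)); print("green",ray(p,big(w).reshape(-1,2).mean(0),71).round(1))
E
```

```text
slot far edge (np.float32(8.82), array([ 543.5, -151.1], dtype=float32), 100)
panel side (np.float32(8.15), array([ 597.2, -223.9], dtype=float32), 240)
green [ 490.6 -135.7   71. ]
```

The slot is at 8.8° and the panel side at 8.2°, so it is within a degree of the stop. One more firm nudge, and then I'll read the torque.

>>> {"method": "send_rows", "body": {"motion": [[0.6,0,0,0,0,0,-0.05],[0.6,0,0,0,0,0,-0.05],[0.6,0,0,0,0,0,-0.05],[0.6,0,0,0,0,0,0]]}}

```text
t: 8.98
eef_pos: [560.3, -123.8, 94.5]
tool_rot: [[-0.392, -0.92, 0.004], [-0.92, 0.392, -0.001], [-0.001, -0.004, -1.0]]
force: [0.0, 2.5, 6.1]
grip_width: 0.599
```

```bash
cat >> h.py <<'E'
def edges(im,p,sb=(225,325,160,240),pb=(10,250,0,200)):
    hsv=cv2.cvtColor(im,cv2.COLOR_BGR2HSV)
    def edge(mask,box,z):
        u0,u1,v0,v1=box; P=[]
        for u in range(u0,u1):
            v=np.flatnonzero(mask[v0:v1,u])
            if len(v): P.append(ray(p,(u,v0+v[0]),z)[:2])
        d=cv2.fitLine(np.array(P,np.float32),cv2.DIST_HUBER,0,.01,.01).ravel(); return round(np.degrees(np.arctan2(d[1],d[0]))%180,2)
    dark=cv2.morphologyEx(cv2.inRange(hsv,(0,0,0),(180,100,140)),cv2.MORPH_OPEN,np.ones((3,3),np.uint8))
    red=cv2.inRange(hsv,(0,170,70),(6,255,255))|cv2.inRange(hsv,(172,170,70),(180,255,255))
    print("slot",edge(dark,sb,90),"panel",edge(red,pb,70))
E
python3 - <<'E'
from h import *
st(); p=eyes.camera_params("wrist"); im=eyes.grab_frame("wrist");cv2.imwrite("pics/w6.png",im);edges(im,p);st();
E
```

```text
t 8.97 pos [ 560.3 -123.8   94.5] yawY 156.9 j [  3.2  22.8  -6.6   0.1 -60.4 -26.3] F [0.  2.5 6.1] T [ 0.84 -0.04  2.73] g 0.599 zaxis [ 0.004 -0.001 -1.   ]
slot 8.17 panel 8.09
t 9.03 pos [ 560.3 -123.8   94.4] yawY 157.0 j [  3.2  22.8  -6.6   0.1 -60.4 -26.3] F [-0.6  3.1  7. ] T [ 0.84 -0.05  2.66] g 0.599 zaxis [ 0.004 -0.001 -1.   ]
```

The torque rose to 2.7 N m with the slot parallel to the panel side, so it is hard on the stop. I'll back the fingers off inside the slot's free play, then lift straight up.

>>> {"method": "send_rows", "body": {"motion": [[0.6,0,0,0,0,0,0.1],[0.6,0,0,0,0,0,0.12],[0.6,0,0,0,0,0,0],[0.6,0,0,0.005,0,0,0],[0.6,0,0,0.01,0,0,0],[0.6,0,0,0.02,0,0,0],[0.6,0,0,0.04,0,0,0],[0.6,0,0,0.05,0,0,0],[0.6,0,0,0.04,0,0,0],[0.6,0,0,0,0,0,0],[0.6,0,0,0,0,0,0]]}}

```text
t: 10.4
eef_pos: [557.9, -124.4, 257.5]
tool_rot: [[-0.188, -0.982, -0.002], [-0.982, 0.188, 0.001], [-0.0, 0.002, -1.0]]
force: [-0.2, 0.4, 0.0]
grip_width: 0.599
```

```bash
python3 - <<'E'
from h import *
st(); p=eyes.camera_params("wrist"); im=eyes.grab_frame("wrist");cv2.imwrite("pics/w7.png",im)
st(); cv2.imwrite("pics/t7.png",cv2.resize(eyes.grab_frame("top")[90:280,180:440],(780,570)))
E
```

```text
t 10.4 pos [ 557.9 -124.4  257.5] yawY 169.2 j [  3.1  17.1   9.8  -0.1 -82.8 -13.9] F [-0.2  0.4  0. ] T [-0.    0.01  0.03] g 0.599 zaxis [-0.002  0.001 -1.   ]
t 10.45 pos [ 557.8 -124.5  256.9] yawY 169.2 j [  3.1  17.2   9.8  -0.  -82.8 -13.9] F [-0.1  0.4 -0.4] T [-0.01 -0.01 -0.02] g 0.6 zaxis [-0.003  0.001 -1.   ]
```

View pics/w7.png

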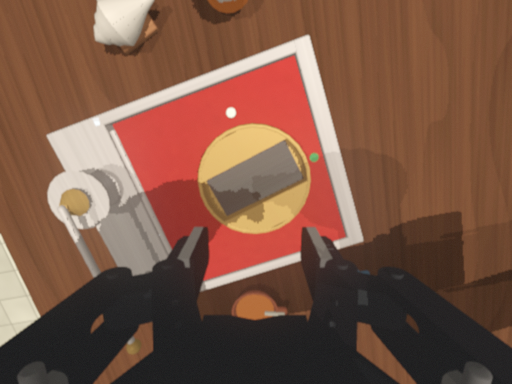

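```bash
python3 - <<'E'
from h import *
p=eyes.camera_params("wrist"); im=cv2.imread("pics/w7.png"); im2=im.copy(); im2[225:]=0
edges(im2,p,(215,283,120,190),(125,290,50,140))
analyse(im2,p,91,71)
cv2.imwrite("pics/w7c.png",cv2.resize(im[30:260,90:360],(780,664)[:1]+(598,),interpolation=cv2.INTER_CUBIC))
E
```

```text
slot 15.37 panel 8.75
disc ellipse ((250.1503143310547, 173.32333374023438), (97.22785949707031, 111.23970031738281), 59.238948822021484)
 disc pts world [ 560.6 -131.5   83. ]
slot centre [ 556.8 -126.7] sides (len,deg) [[43.900001525878906, 106.80000305175781], [92.19999694824219, 16.799999237060547]]
panel centre [ 584.  -152.3] sides (len,deg) [[146.60000610351562, 98.5999984741211], [202.60000610351562, 8.600000381469727]]
```

View pics/w7c.png

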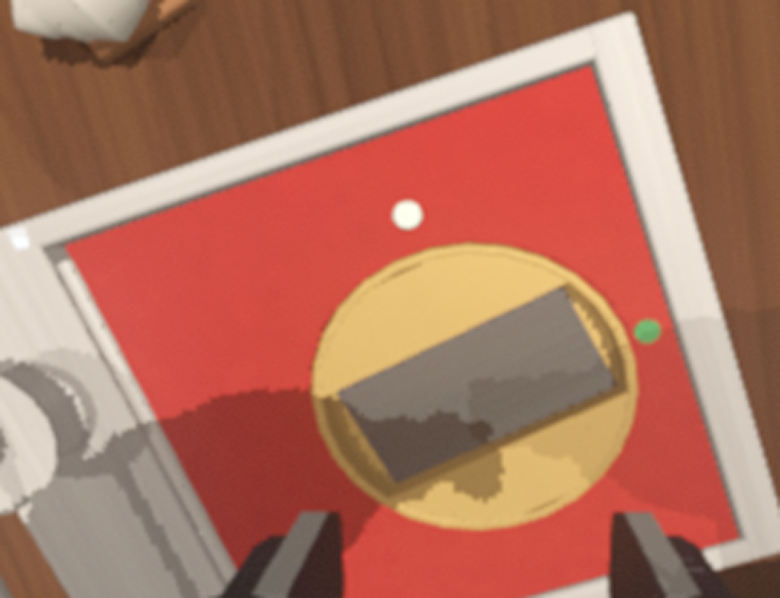

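The slot has come back to about 16°, roughly 7° short of the stop. Friction of the pressed fingertips on the slot floor dragged it when I backed off. I'll go in again, press, drive to the stop, release only the elastic wind-up, and then lift.

>>> {"method": "send_rows", "body": {"motion": [[0.6,0,0,-0.03,0,0,0.165],[0.6,0,0,-0.04,0,0,0.165],[0.6,0,0,-0.04,0,0,0],[0.6,0,0,-0.025,0,0,0],[0.6,0,0,0,0,0,0],[0.6,0,0,-0.012,0,0,0],[0.6,0,0,-0.008,0,0,0],[0.6,0,0,-0.003,0,0,0],[0.6,0,0,0,0,0,0]]}}

```text
t: 11.62
eef_pos: [558.6, -124.7, 100.4]
tool_rot: [[0.141, -0.99, 0.0], [-0.99, -0.141, -0.0], [0.0, -0.0, -1.0]]
force: [-0.7, -0.2, 0.6]
grip_width: 0.602
```

>>> {"method": "send_rows", "body": {"motion": [[0.6,0,0,-0.002,0,0,0],[0.6,0,0,-0.002,0,0,0],[0.6,0,0,-0.002,0,0,0],[0.6,0,0,0,0,0,0],[0.6,0,0,0,0,0,0]]}}

```text
t: 12.25
eef_pos: [558.9, -124.7, 95.3]
tool_rot: [[0.141, -0.99, 0.001], [-0.99, -0.141, -0.0], [0.001, -0.001, -1.0]]
force: [-2.1, 1.0, 6.4]
grip_width: 0.602
```

>>> {"method": "send_rows", "body": {"motion": [[0.6,0,0,-0.001,0,0,-0.08],[0.6,0,0,0,0,0,-0.08],[0.6,0,0,0,0,0,-0.08],[0.6,0,0,0,0,0,-0.08],[0.6,0,0,0,0,0,-0.08],[0.6,0,0,0,0,0,-0.08],[0.6,0,0,0,0,0,-0.02],[0.6,0,0,0,0,0,0]]}}

```text
t: 13.25
eef_pos: [560.5, -123.9, 95.0]
tool_rot: [[-0.35, -0.937, 0.005], [-0.937, 0.35, 0.001], [-0.002, -0.005, -1.0]]
force: [1.4, 4.1, 5.9]
grip_width: 0.598
```

```bash
python3 - <<'E'
from h import *
st(); p=eyes.camera_params("wrist"); im=eyes.grab_frame("wrist");cv2.imwrite("pics/w8.png",im);edges(im,p);st();
E
```

```text
t 13.25 pos [ 560.5 -123.9   95. ] yawY 159.5 j [  3.1  22.8  -6.5  -0.  -60.4 -23.6] F [1.4 4.1 5.9] T [ 1.38 -0.4   0.27] g 0.598 zaxis [ 0.005  0.001 -1.   ]
slot 8.68 panel 8.24
t 13.3 pos [ 560.5 -123.8   95. ] yawY 159.5 j [  3.1  22.8  -6.5  -0.  -60.4 -23.6] F [1.1 4.2 6.7] T [ 1.39 -0.42  0.18] g 0.596 zaxis [ 0.005  0.001 -1.   ]
```

>>> {"method": "send_rows", "body": {"motion": [[0.6,0,0,0,0,0,-0.02],[0.6,0,0,0,0,0,-0.02],[0.6,0,0,0,0,0,0]]}}

```text
t: 13.68
eef_pos: [560.8, -123.8, 94.9]
tool_rot: [[-0.385, -0.923, 0.005], [-0.923, 0.385, -0.0], [-0.002, -0.005, -1.0]]
force: [2.9, 4.8, 4.9]
grip_width: 0.604
```

```bash
python3 - <<'E'
from h import *
st(); p=eyes.camera_params("wrist"); im=eyes.grab_frame("wrist");cv2.imwrite("pics/w9.png",im);edges(im,p)
E
```

```text
t 13.68 pos [ 560.8 -123.8   94.9] yawY 157.4 j [  3.2  22.8  -6.5   0.  -60.4 -25.8] F [2.9 4.8 4.9] T [ 1.58 -1.04  1.78] g 0.604 zaxis [ 0.005 -0.    -1.   ]
slot 8.28 panel 8.17
```

>>> {"method": "send_rows", "body": {"motion": [[0.6,0,0,0,0,0,0.03],[0.6,0,0,0.003,0,0,0],[0.6,0,0,0.005,0,0,0],[0.6,0,0,0.01,0,0,0],[0.6,0,0,0.03,0,0,0],[0.6,0,0,0.05,0,0,0],[0.6,0,0,0.05,0,0,0],[0.6,0,0,0.015,0,0,0],[0.6,0,0,0,0,0,0],[0.6,0,0,0,0,0,0]]}}

```text
t: 14.98
eef_pos: [557.6, -124.6, 254.5]
tool_rot: [[-0.361, -0.933, -0.003], [-0.933, 0.361, 0.0], [0.001, 0.003, -1.0]]
force: [-0.6, -0.4, -1.0]
grip_width: 0.597
```

```bash
python3 - <<'E'
from h import *
st(); p=eyes.camera_params("wrist"); im=eyes.grab_frame("wrist");cv2.imwrite("pics/w10.png",im)
im2=im.copy(); im2[225:]=0; analyse(im2,p,91,71)
a=cv2.resize(im[30:260,90:390],(400,307)); b=cv2.resize(eyes.grab_frame("scene")[120:320,30:330],(400,267)); a=a[:267]
cv2.imwrite("pics/f.png",np.hstack([a,b]))
E
```

```text
t 14.97 pos [ 557.6 -124.6  254.5] yawY 158.8 j [  3.1  17.2   9.5  -0.  -82.5 -24.2] F [-0.6 -0.4 -1. ] T [-0.    0.    0.07] g 0.597 zaxis [-0.003  0.    -1.   ]
disc ellipse ((253.39476013183594, 179.16648864746094), (110.468017578125, 113.33208465576172), 91.70703887939453)
 disc pts world [ 557.8 -125.2   83. ]
slot centre [ 556.8 -125.4] sides (len,deg) [[45.5, 98.4000015258789], [92.5, 8.399999618530273]]
panel centre [ 578.8 -121.7] sides (len,deg) [[210.0, 98.19999694824219], [199.10000610351562, 8.199999809265137]]
```

View pics/f.png

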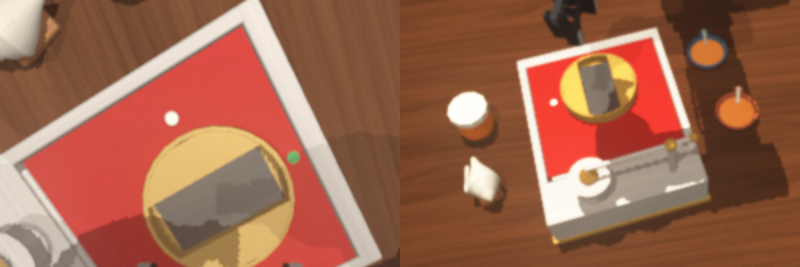

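```bash
python3 -c "
from cell import manip
print(manip.job_done(), manip.observe()['t'])"
```

```text
the job is handed in; nothing more can be done
the job is handed in; nothing more can be done
```

The panel is shut and the fastener is turned clockwise to its stop. I handed the job in at about 15 s, with the gripper clear above the stand. I put both fingertips in the slot, pressed with about 6–7 N, and kept the panel pressed throughout the turn.

- **First attempt:** I reached the stop, with the torque rising to 2.7 N m. When I backed the fingers off, friction on the slot floor dragged the disc back about 7°. I went in again, pressed, drove it back to the stop (1.8 N m), released only the wind-up, and lifted straight up.
- **Last checks:** With the arm clear, the slot points at 8.4° and the panel side at 8.2°, so they agree within measuring error and the slot points at the green dot. The panel was still shut after release: on re-entry the fingers met it close to flush height instead of 9 mm higher, and in the final pictures it looks flush. I did not measure the locked height of the panel separately.
- **Bystanders:** The diyas, spice box and conch look untouched in the final picture. I did not measure their positions.

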